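# Lock the tablet jar in its stand and open its push-and-turn safety cap

### The arm

A 6-joint arm with a two-finger parallel gripper is mounted at the origin on the work surface. World frame = base frame: x ahead of the robot, y to its left, z up, the work surface at z = 0. Lengths are in m, angles in rad, forces in N, time in s.
With the tool pointing down it reaches from about 0.3 to 0.825 m from the base axis. Payload 5.4 kg.
Tool frame: the origin (TCP) lies on the mounting face of the last link; the fingertips stand 190 mm ahead of it and the grasp point (between the pads) lies 171 mm ahead of it (r.tcp_to_grasp is the distance from the TCP to the grasp point, in m); z points along the fingers, y is the line along which they close (so a half turn about z gives the same grasp; the last joint's range is limited). The gripper opens to 92 mm and grips with 3 to 60 N. Pads are 20 mm wide; open, the fingers measure 128 mm over their backs; the gripper's body (75 mm by 189 mm) begins 69 mm behind the grasp point.
Start: joints at [-1.406, 0.158, 1.597, -0, 1.386, -0.21], TCP at [0.21, -0.535, 0.405] pointing down, gripper open.
Joint ranges: [-2.91, 2.91], [-0.94, 2.29], [0.18, 2.7], [-1.29, 4.43], [0.17, 2.64], [-3, 3]. Speed limits (rad/s): [2.57, 2.57, 3.14, 3.14, 3.14, 3.14].

### API

Orientations are given as a unit quaternion [x, y, z, w].
In Python, from plant import r, viewer, workorder gives the robot as it stands.
- The arm moves only by the tool jog_arm, never from a script. Its argument "steps" is a list of rows, each a list of 6 numbers: the shift along the tool's x, y, z in mm, then the turn, a rotation vector about the tool's x, y, z in degrees. In form: [[tx, ty, tz, rx, ry, rz], ...]. A call has 1 to 5 rows; each row shifts and turns the commanded pose from where the row before left it, along the tool's axes as they then stand; what a row does not reach is not made up. A row lasts 1/8 s, in which the tool goes at most 62.5 mm and 10.7 degrees, less where a joint would pass 70% of its speed; a pose out of reach is approached as far as the arm can. A call with a gripper value outside its range is refused whole. "gripper" is the opening, from 0 (shut) to 1 (fully open), set as the call begins (left out, the last holds). The fingers move at their own pace and stop on an object; "force" is the grip in N (left out, the last holds). Time passes only in rows, so rows that do not move let the fingers close. It gives the time, the measured TCP pose, the force, the opening and the grip force at its end, in the units of the state.
- r.read_state(): the state, without advancing time (a new reading comes with each control period).
- viewer.get_image(name): name is "side" or "top"; returns the picture (480x640x3 uint8, red, green, blue); there is no depth.
- viewer.camera_params(name): a dict with "fx", "fy", "cx", "cy" (pixels), "R" (3x3) and "t" (3): a world point X has camera coordinates R X + t. Camera axes: x right, y down, z forward; pixel columns grow to the right and rows downward; lengths in m; the calibration is good to about 2 mm. A picture is of the moment at which its call begins. camera_params takes no time and is no camera call.
- workorder.hand_in(): hands the job in; it is judged then, once.
The state is a dict: "t": time; "joint_pos": joint angles; "joint_vel": joint speeds; "tau": joint torques, N m; "position": TCP position; "tcp_rot": TCP orientation; "wrist_force": force on the tool from outside, world axes, zero at the start; "moment": the same for the moment, N m; "grip_width": finger opening in m; "finger_force": force on a finger pad.
Only numpy, scipy, OpenCV 4.12 (cv2) and the standard library are available. Lean on these libraries where they do the work, as an engineer would, in place of code of your own. Each camera call takes 0.05 s, during which the arm holds its last target. There are 200 camera calls.

### The job

The square glass jar of dishwasher tablets stands in the wooden stand on the white shelf: first slide the stand's steel latch bar fully home across the front of the jar so that it is locked in. Then press the jar's round safety cap down, twist it counter-clockwise until it is free, lift it straight up and finish while still holding it in the gripper, upright and still, about 8 cm clear above the open jar. The jar stays standing in its stand with the bar shut, and the mortar and the bamboo-lidded jars nearby are left where they are.

Things in the scene. Friction and masses are not known exactly. Their poses are not given: they have to be found in the camera images.
- stand: Fixed light-wood stand. Origin: on the shelf surface, under the jar's axis; z up. Base plate 12 mm thick, 60 mm either way along its x, -65 to +185 mm along its y. A 50 mm high wooden back fence holds the jar at +x; the latch bar, sliding along the stand's y, closes the front (-x). No part but the bar's tab is higher than 65 mm.
- latch_bar (a joint): Position of the steel latch bar in the stand, m: 0 = fully open (pulled out to the stand's +y side), 0.080 = fully home, at its hard stop. It grows as the bar slides to the stand's -y, past the front of the jar. It has about 2 N of friction and stays where it is left.
- bar_tab (a point): Upright steel tab at the outer end of the latch bar, to push or pinch: 26 mm along the stand's x, 14 mm along its y. This point is on the tab's axis 16 mm below its top; the top is 85 mm above the shelf. It stands at the stand's x = -47 mm, and y = +165 mm when open, +85 mm when home. Nothing stands beside it on its outer (+y) side.
- jar_mouth (a point): Centre of the rim of the jar's open neck, z up. Square glass jar, 72 x 72 mm, body 74 mm high, then a round neck of 34 mm diameter (44 mm with its lugs) up to the rim 118 mm above the jar's foot; the foot is 12 mm above the shelf. Loose, about 0.7 kg, with up to 6 mm of play in the stand. It holds a few solid tablets.
- cap_center (a point): Centre (half-way up) of the round ribbed plastic safety cap, 54 mm diameter, 28 mm high, 57 g; z up. Grip it across its side at any yaw. Locked, its centre is 4 mm below the jar's rim and its lower edge 26 mm above the flat top of the jar's body. Turned counter-clockwise (from above) while pressed down, it comes free after 0.65 rad and lifts off anywhere from 0.8 to 2.3 rad; aim for 1.3.
- liner (a joint): Spring liner inside the cap, m: 0 = cap locked and not pressed, growing as the cap is pressed down on the jar; about -0.003 when the cap is off. Press it at least 0.0045 down to clear the safety tooth (it bottoms at 0.006; about 9 to 11 N) and keep it down through the turn: let up before 0.65 rad of turn, the cap springs up and stays locked. Clockwise it meets a stop.
- mortar_center (a point): Centre of the red ceramic mortar, 120 mm across and 75 mm high, with a steel pestle in it reaching 145 mm high. Bystander: leave alone.
- jar_a_center (a point): Centre of a square glass jar with a bamboo lid, 74 x 74 x 99 mm, standing on the upper step (100 mm high) of the clear two-step riser (200 x 160 mm, fixed). Bystander: leave alone.
- jar_b_center (a point): Centre of a square glass jar with a bamboo lid, 74 x 74 x 99 mm, on the shelf surface. Bystander: leave alone.
Mind the look-alikes: they are no part of the job. What is meant by the part that bears cap_center is not blue or yellow, and is the larger of those in its own colour.

How it is judged:
On the way, in this order (a step that is already met when the one before it is completed fails the run):
1. the latch bar is fully home (within 5 mm of its stop) while the cap is still locked on the jar (value of joint latch_bar above 0.075 m and z of cap_center in the frame of jar_mouth below 0.002 m), for 0.2 s.
2. the cap is pressed down at least 3 mm on the jar (z of cap_center in the frame of jar_mouth below -0.007 m), for 0.05 s.
3. the cap is off: lifted more than 30 mm from its place on the jar (z of cap_center in the frame of jar_mouth above 0.026 m), for 0.1 s.
At the end, for the whole second after the job is handed in: The gripper holds the cap still and upright (15 degrees), its lower edge 40 to 130 mm above the jar's rim, axes within 50 mm; the jar stands in its stand (within 12 mm, not lifted), the bar is within 7 mm of its stop, bystanders within 30 mm of their starts (z of cap_center in the frame of jar_mouth between 0.054 and 0.144 m and horizontal distance between cap_center and jar_mouth below 0.05 m and angle between cap_center's own z axis and vertical below 0.26 rad and contact force between the fingers and cap above 2 N and contact force between cap and jar below 0.1 N and linear speed of cap below 0.03 m/s and value of joint latch_bar above 0.073 m and angle between jar_mouth's own z axis and vertical below 0.1 rad and horizontal distance between jar_mouth and stand below 0.012 m and height (world z) of jar_mouth between 0.124 and 0.136 m and distance of each of mortar_center, jar_a_center, jar_b_center from where it was at the start of the episode below 0.03 m); the arm keeps its last pose, push and grip.
It fails at once if the jar is lifted more than 15 mm or tipped more than 15 degrees (height (world z) of jar_mouth above 0.145 m or angle between jar_mouth's own z axis and vertical above 0.26 rad).
It fails at once if a bystander is moved more than 30 mm (distance of any of mortar_center, jar_a_center, jar_b_center from where it was at the start of the episode above 0.03 m).
It also fails if it takes over 51 s, if anything falls off the work surface, if the arm or the gripper's body presses on something with over 40 N, if the wrist force passes 120 N, or if a joint passes its speed limit or range.

## Working session

There is one attempt and no reset: what is moved stays moved. The work goes in short steps, Python scripts to look and compute and a tool call to move; the robot and the scene stay as the last step left them, time stands still between calls to the robot, and variables do not carry over. Pictures are saved under pics/ and viewed, at most 10 in all, crops included, and the job is handed in when it is done.

Besides the shell and the picture viewer there is one more tool, called after "Call:" as name([rows], argument=value, ...), one row to a line, values as JSON. jog_arm: Moves the arm, as the interface text tells. Its arguments: {"type":"object","properties":{"steps":{"type":"array","items":{"type":"array","items":{"type":"number"}}},"gripper":{"type":"number"},"force":{"type":"number"}},"required":["steps"]}

```bash
mkdir -p pics; ls; python3 - <<'E'
from plant import r,viewer
import cv2
for n in("top","side"):
    cv2.imwrite(f"pics/{n}0.png",viewer.get_image(n)[:,:,::-1]);print(n,viewer.camera_params(n))
s=r.read_state();print(s["t"],s["position"],s["tcp_rot"],s["grip_width"])
E
```

```text
pics
top {'fx': 484.53590282068984, 'fy': 484.53590282068984, 'cx': 318.6447404568783, 'cy': 237.10820204543964, 'R': array([[ 0.01388815, -0.99990296, -0.00109196],
       [-0.99411589, -0.01369043, -0.10745308],
       [ 0.1074277 ,  0.00257786, -0.99420956]]), 't': array([0.00541471, 0.57570636, 1.08558733])}
side {'fx': 458.7796012470678, 'fy': 458.7796012470678, 'cx': 325.9187566884767, 'cy': 237.84897228068408, 'R': array([[-0.94615283, -0.32304077, -0.02096408],
       [-0.14086023,  0.46914243, -0.87181636],
       [ 0.29146737, -0.82191851, -0.48938404]]), 't': array([0.53978767, 0.16392814, 1.1140235 ])}
0.1 [ 0.21044214 -0.53484485  0.40380583] [ 9.82493458e-01  1.86295156e-01  2.49476433e-05 -8.48618322e-04] 0.09202110622184746
```

View pics/top0.png

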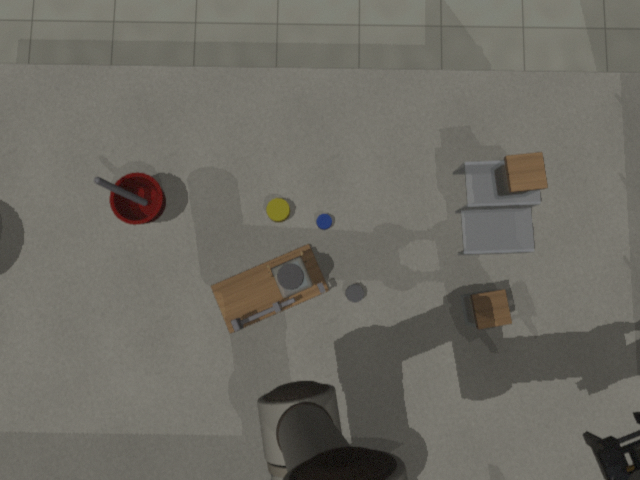

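View pics/side0.png

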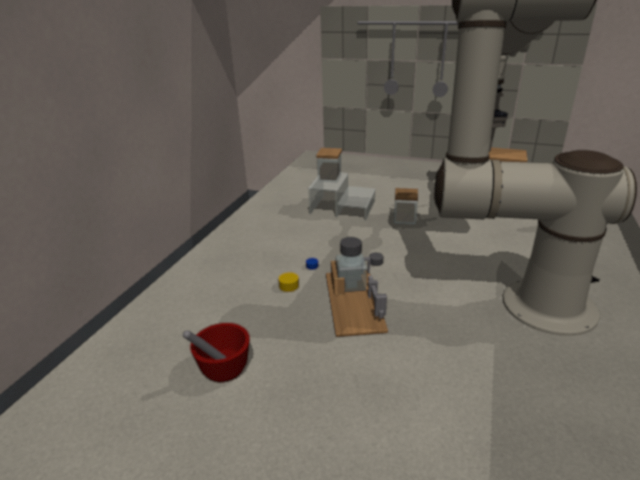

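The round caps in the top picture are the yellow one (278,210), the blue one (324,222), a small grey one on the shelf (356,292) and the grey one on the jar in the stand (291,276). The grey one on the jar fits: it is neither blue nor yellow, and it is the larger of the two greys. I'll confirm that in an enlarged crop.

```bash
python3 - <<'E'
import cv2,numpy as np
a=cv2.imread("pics/top0.png")[225:345,200:380];b=cv2.imread("pics/side0.png")[225:345,310:410]
a=cv2.resize(a,None,fx=4,fy=4,interpolation=2);b=cv2.resize(b,None,fx=4,fy=4,interpolation=2)
a=cv2.convertScaleAbs(a,alpha=1.5);b=cv2.convertScaleAbs(b,alpha=1.5)
cv2.imwrite("pics/cropt.png",a);cv2.imwrite("pics/crops.png",b)
E
```

```text
(no output)
```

View pics/cropt.png

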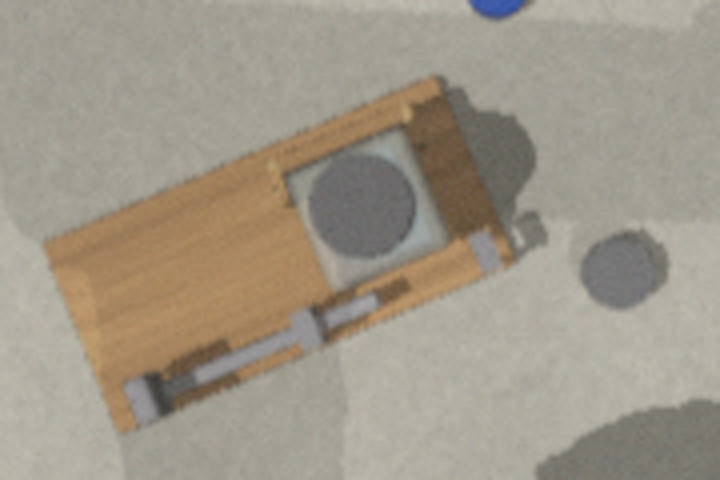

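View pics/crops.png

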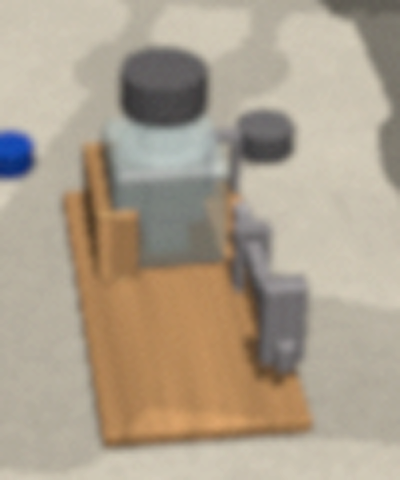

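The crop shows the jar's grey cap at crop (362,205), about 27 px wide, and the shelf's grey cap about 21 px wide. The jar's cap is therefore the one meant. The tab's top is at crop (144,398), and the bar is open. Next I compute the poses.

```bash
cat > h.py <<'E'
from plant import r,viewer
import numpy as np,cv2
from scipy.spatial.transform import Rotation as Ro
def px(n,u,v,z):
    c=viewer.camera_params(n);R=np.array(c["R"]);C=-R.T@c["t"]
    d=R.T@[(u-c["cx"])/c["fx"],(v-c["cy"])/c["fy"],1];return C+d*(z-C[2])/d[2]
def move(target,yaw=None):
    s=r.read_state();T=Ro.from_quat(s["tcp_rot"])
    d=T.inv().apply(np.array(target)-s["position"]);return d*1000
E
python3 - <<'E'
from h import *
np.set_printoptions(precision=4,suppress=True)
t=lambda u,v,z:px("top",200+u/4,225+v/4,z)
s_=lambda u,v,z:px("side",310+u/4,225+v/4,z)
print("cap",t(362,205,.14),s_(164,68,.14))
print("tab",t(143,398,.085),s_(284,284,.085))
P=np.array([t(45,242,.012),t(122,432,.012),t(513,258,.012),t(437,78,.006)]);print(P)
for a,b in((1,2),(0,3),(0,1),(3,2)):
    d=P[b]-P[a];print(np.linalg.norm(d),np.degrees(np.arctan2(d[1],d[0])))
y=np.r_[(P[0]-P[3]+P[1]-P[2])[:2]];y/=np.linalg.norm(y);x=np.r_[y[1],-y[0]]
o=P[:,:2].mean(0)-y*.06;print("stand o",o,"yaw deg",np.degrees(np.arctan2(x[1],x[0])),"tab open",o-.047*x+.165*y,"home",o-.047*x+.085*y)
s=r.read_state();print(Ro.from_quat(s["tcp_rot"]).as_matrix())
E
```

```text
cap [0.4819 0.07   0.14  ] [0.4768 0.0755 0.14  ]
tab [0.3782 0.1889 0.085 ] [0.3723 0.1959 0.085 ]
[[ 0.4613  0.2609  0.012 ]
 [ 0.3535  0.2127  0.012 ]
 [ 0.4559 -0.0105  0.012 ]
 [ 0.5605  0.0353  0.006 ]]
0.24553856783249017 -65.35753551192042
0.24654481131128347 -66.27360782574753
0.11814917547274534 -155.87927385386968
0.11437833779274532 -156.34958367271622
stand o [0.4824 0.0699] yaw deg 24.183559529806654 tab open [0.3719 0.2011] home [0.4047 0.1281]
[[ 0.9306  0.3661 -0.0003]
 [ 0.3661 -0.9306  0.0017]
 [ 0.0004 -0.0017 -1.    ]]
```

Call:
jog_arm([
  [26, -41.5, 0, 0, 0, 0],
  [26, -41.5, 0, 0, 0, 0],
  [26, -41.5, 0, 0, 0, 0],
  [26, -41.5, 0, 0, 0, 0],
  [26, -41.5, 0, 0, 0, 0],
], gripper=0, force=20)

```text
t: 0.72
position: [0.2555, -0.2927, 0.4042]
tcp_rot: [0.983, 0.186, 0.0, -0.0]
wrist_force: [0.6, 0.2, 0.3]
grip_width: 0.0442
finger_force: 0.0
```

Call:
jog_arm([
  [26, -41.5, 0, 0, 0, 0],
  [26, -41.5, 0, 0, 0, 0],
  [26, -41.5, 0, 0, 0, 0],
  [26, -41.5, 0, 0, 0, 0],
  [26, -41.5, 0, 0, 0, 0],
])

```text
t: 1.35
position: [0.3003, -0.0521, 0.4045]
tcp_rot: [0.983, 0.186, 0.0, 0.0]
wrist_force: [0.6, -0.4, 0.3]
grip_width: 0.0004
finger_force: 0.0
```

Call:
jog_arm([
  [26, -41.5, 0, 0, 0, 0],
  [26, -41.5, 0, 0, 0, 0],
  [26, -41.5, 0, 0, 0, 0],
  [26, -41.5, 0, 0, 0, 0],
  [26, -41.5, 0, 0, 0, 0],
])

```text
t: 1.98
position: [0.3453, 0.1888, 0.4045]
tcp_rot: [0.982, 0.187, 0.0, 0.0]
wrist_force: [1.4, -0.5, -0.1]
grip_width: 0.0004
finger_force: 0.0
```

Call:
jog_arm([
  [26, -41.5, 0, 0, 0, 0],
  [0, 0, 0, 0, 0, -10.3],
  [0, 0, 0, 0, 0, -10.3],
  [0, 0, 0, 0, 0, -10.3],
  [0, 0, 0, 0, 0, -10.3],
])

```text
t: 2.6
position: [0.3543, 0.2351, 0.4043]
tcp_rot: [0.853, 0.523, -0.0, -0.0]
wrist_force: [0.3, 0.6, 0.6]
grip_width: 0.0004
finger_force: 0.0
```

Call:
jog_arm([
  [0, 0, 0, 0, 0, -10.3],
  [0, 0, 0, 0, 0, -10.3],
  [0, 0, 0, 0, 0, -10.3],
  [0, 0, 0, 0, 0, -10.3],
  [0, 0, 0, 0, 0, -10.3],
])

```text
t: 3.22
position: [0.3544, 0.2351, 0.4043]
tcp_rot: [0.541, 0.841, -0.0, -0.0]
wrist_force: [-0.2, 0.2, -0.1]
grip_width: 0.0003
finger_force: 0.0
```

```bash
python3 - <<'E'
from h import *
np.set_printoptions(precision=4,suppress=True)
s=r.read_state();print(s["t"],s["position"],s["joint_pos"],Ro.from_quat(s["tcp_rot"]).as_matrix())
print(move([.357,.236,.245]))
for n in("top","side"):
    cv2.imwrite(f"pics/{n}1.png",viewer.get_image(n)[:,:,::-1])
a=cv2.imread("pics/side1.png")[80:360,230:430]
a=cv2.resize(a,None,fx=2,fy=2);b=cv2.resize(cv2.imread("pics/top1.png")[200:400,150:370],None,fx=1.8,fy=1.8)
b=cv2.copyMakeBorder(b,0,560-b.shape[0],0,0,0);cv2.imwrite("pics/v1.png",np.hstack([b,a]))
E
```

```text
3.225 [0.3544 0.2351 0.4043] [ 0.2998 -0.2496  1.9917  0.      1.4004 -0.128 ] [[-0.4149  0.9099 -0.0008]
 [ 0.9099  0.4149 -0.0002]
 [ 0.0001 -0.0009 -1.    ]]
[ -0.2629   2.9389 159.2717]
```

View pics/v1.png

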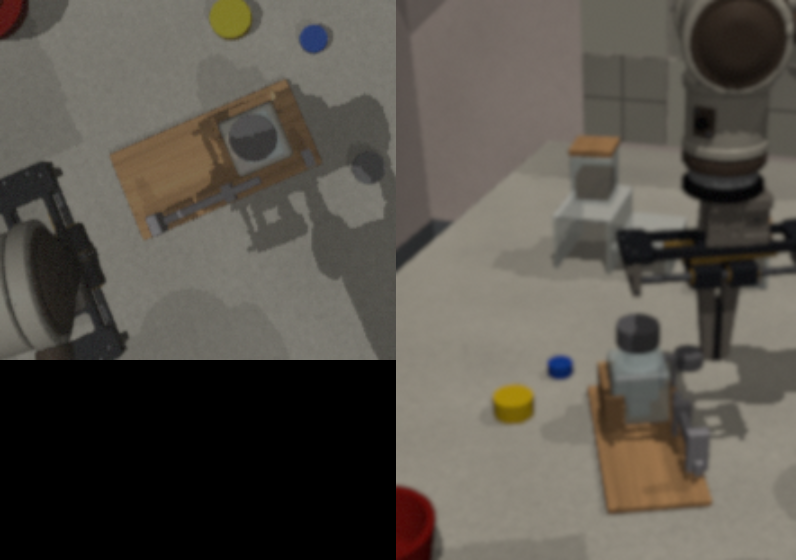

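The stand is clear. In this composite the closed fingertips are at (717,358) in the right-hand panel, high above the outer side of the tab. Lowering now.

Call:
jog_arm([
  [0, 3, 50, 0, 0, 0],
  [0, 0, 50, 0, 0, 0],
  [0, 0, 40, 0, 0, 0],
  [0, 0, 19, 0, 0, 0],
  [0, 0, 0, 0, 0, 0],
])

```text
t: 3.95
position: [0.3564, 0.2361, 0.2442]
tcp_rot: [0.545, 0.839, -0.002, -0.001]
wrist_force: [0.8, -0.3, -1.0]
grip_width: 0.0004
finger_force: 0.0
```

```bash
python3 - <<'E'
from h import *
np.set_printoptions(precision=4,suppress=True)
s=r.read_state();print(s["t"],s["position"],s["wrist_force"]);print(px("side",390.5,258.5,.214))
for n in("top","side"):
    cv2.imwrite(f"pics/{n}2.png",viewer.get_image(n)[:,:,::-1])
a=cv2.resize(cv2.imread("pics/side2.png")[210:350,310:430],None,fx=3,fy=3);b=cv2.resize(cv2.imread("pics/top2.png")[240:380,170:310],None,fx=3,fy=3)
cv2.imwrite("pics/v2.png",np.hstack([b,a]))
E
```

```text
3.95 [0.3564 0.2361 0.2442] [ 0.8375 -0.2708 -1.0216]
[0.3479 0.2403 0.214 ]
```

View pics/v2.png

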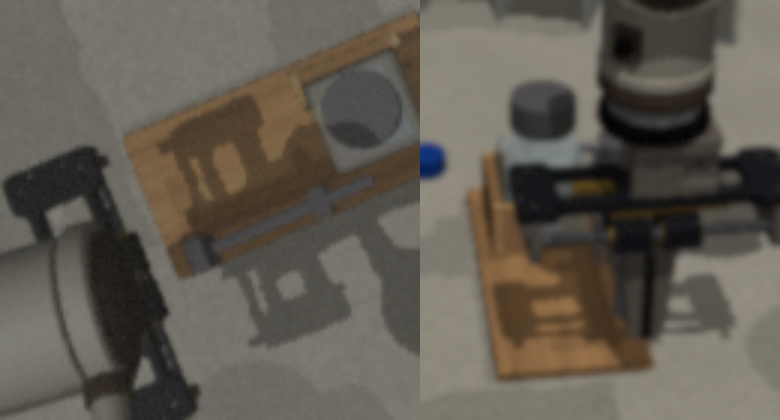

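Call:
jog_arm([
  [-20, 0, 0, 0, 0, 0],
  [-12, 0, 0, 0, 0, 0],
  [-8, 0, 0, 0, 0, 0],
  [-8, 0, 0, 0, 0, 0],
  [-8, 0, 0, 0, 0, 0],
])

```text
t: 4.68
position: [0.3805, 0.1851, 0.246]
tcp_rot: [0.543, 0.839, 0.0, 0.0]
wrist_force: [1.1, 3.4, 1.5]
grip_width: 0.0004
finger_force: 1.2
```

Call:
jog_arm([
  [-8, 0, 0, 0, 0, 0],
  [-8, 0, 0, 0, 0, 0],
  [-8, 0, 0, 0, 0, 0],
  [-5, 0, 0, 0, 0, 0],
  [-4, 0, 0, 0, 0, 0],
])

```text
t: 5.3
position: [0.3938, 0.1548, 0.2456]
tcp_rot: [0.543, 0.839, -0.0, -0.0]
wrist_force: [1.3, 2.8, 0.3]
grip_width: 0.0003
finger_force: 1.1
```

Call:
jog_arm([
  [-4, 0, 0, 0, 0, 0],
  [-3, 0, 0, 0, 0, 0],
  [-3, 0, 0, 0, 0, 0],
  [-2, 0, 0, 0, 0, 0],
])

```text
t: 5.8
position: [0.3984, 0.1445, 0.2456]
tcp_rot: [0.544, 0.839, 0.001, -0.001]
wrist_force: [-1.7, 9.6, 2.1]
grip_width: 0.0007
finger_force: 5.0
```

Call:
jog_arm([
  [-2, 0, 0, 0, 0, 0],
  [0, 0, 0, 0, 0, 0],
  [0, 0, 0, 0, 0, 0],
])

```text
t: 6.18
position: [0.3987, 0.1439, 0.2457]
tcp_rot: [0.544, 0.839, 0.002, -0.002]
wrist_force: [-3.8, 13.8, 3.6]
grip_width: 0.0006
finger_force: 7.0
```

The bar is against its hard stop at about 14 N. I'll back off, rise, and go above the cap.

Call:
jog_arm([
  [18, 0, 0, 0, 0, 0],
  [0, 0, -45, 0, 0, 0],
  [0, 0, -45, 0, 0, 0],
  [0, 0, -35, 0, 0, 0],
  [-39, 15, 0, 0, 0, 0],
])

```text
t: 6.8
position: [0.422, 0.1299, 0.3739]
tcp_rot: [0.542, 0.84, 0.001, 0.003]
wrist_force: [-0.0, 0.1, 0.4]
grip_width: 0.0001
finger_force: 0.0
```

Call:
jog_arm([
  [-39, 15, 0, 0, 0, 0],
  [-39, 15, 0, 0, 0, 0],
  [0, 0, 0, 0, 0, 0],
  [0, 0, 0, 0, 0, 0],
], gripper=1)

```text
t: 7.3
position: [0.4805, 0.0706, 0.3702]
tcp_rot: [0.543, 0.839, -0.001, -0.001]
wrist_force: [-0.2, -0.9, -0.6]
grip_width: 0.0383
finger_force: 0.0
```

```bash
python3 - <<'E'
from h import *
np.set_printoptions(precision=4,suppress=True)
s=r.read_state();print(s["t"],s["position"],s["wrist_force"],s["joint_pos"]);print(move([.482,.07,.297]))
for n in("top","side"):
    cv2.imwrite(f"pics/{n}3.png",viewer.get_image(n)[:,:,::-1])
a=cv2.resize(cv2.imread("pics/side3.png")[170:350,270:430],None,fx=3,fy=3)
cv2.imwrite("pics/v3.png",a)
E
```

```text
7.3 [0.4805 0.0706 0.3702] [-0.2088 -0.8571 -0.6099] [-0.1035 -0.0465  1.8804 -0.0003  1.3094 -0.5252]
[-1.199   1.2445 73.177 ]
```

View pics/v3.png

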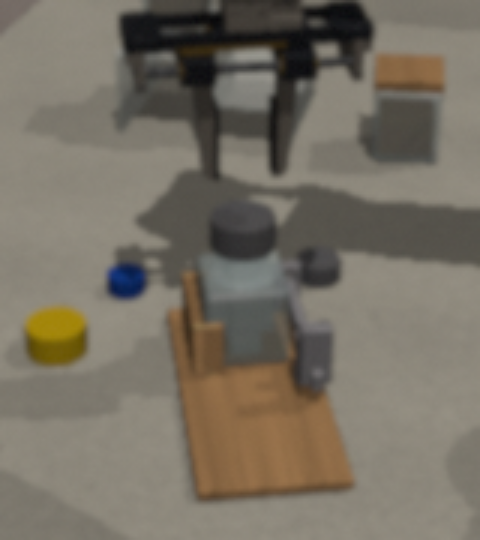

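The bar is home, with its tab beside the jar at (313,355), and the fingers are centred over the cap at (243,230). Opening fully, descending and gripping.

Call:
jog_arm([
  [-1, 1, 0, 0, 0, 0],
  [0, 0, 0, 0, 0, 0],
  [0, 0, 0, 0, 0, 0],
  [0, 0, 0, 0, 0, 0],
  [0, 0, 0, 0, 0, 0],
])

```text
t: 8.02
position: [0.4823, 0.07, 0.3707]
tcp_rot: [0.543, 0.84, -0.0, -0.0]
wrist_force: [0.0, -0.6, 0.3]
grip_width: 0.092
finger_force: 0.0
```

Call:
jog_arm([
  [0, 0, 25, 0, 0, 0],
  [0, 0, 20, 0, 0, 0],
  [0, 0, 20, 0, 0, 0],
  [0, 0, 8, 0, 0, 0],
  [0, 0, 0, 0, 0, 0],
])

```text
t: 8.65
position: [0.4823, 0.07, 0.2975]
tcp_rot: [0.543, 0.839, -0.0, -0.0]
wrist_force: [0.7, 0.6, -0.3]
grip_width: 0.0919
finger_force: 0.0
```

Call:
jog_arm([
  [0, 0, 0, 0, 0, 0],
  [0, 0, 0, 0, 0, 0],
  [0, 0, 0, 0, 0, 0],
  [0, 0, 0, 0, 0, 0],
  [0, 0, 0, 0, 0, 0],
], gripper=0, force=45)

```text
t: 9.28
position: [0.4822, 0.0699, 0.2978]
tcp_rot: [0.543, 0.84, -0.0, -0.0]
wrist_force: [-2.2, -0.2, 2.4]
grip_width: 0.0538
finger_force: 45.0
```

Gripped at 54 mm. Now I press down.

Call:
jog_arm([
  [0, 0, 2, 0, 0, 0],
  [0, 0, 2, 0, 0, 0],
  [0, 0, 1.5, 0, 0, 0],
  [0, 0, 1, 0, 0, 0],
  [0, 0, 0, 0, 0, 0],
])

```text
t: 9.9
position: [0.4825, 0.07, 0.2921]
tcp_rot: [0.543, 0.84, -0.0, 0.0]
wrist_force: [-5.7, -0.8, 10.6]
grip_width: 0.0536
finger_force: 45.0
```

Call:
jog_arm([
  [0, 0, 1, 0, 0, 0],
  [0, 0, 0.5, 0, 0, 0],
  [0, 0, 0, 0, 0, 0],
])

```text
t: 10.28
position: [0.4827, 0.07, 0.292]
tcp_rot: [0.543, 0.84, -0.0, 0.0]
wrist_force: [-8.6, -0.4, 17.9]
grip_width: 0.0534
finger_force: 45.0
```

Call:
jog_arm([
  [0, 0, 0, 0, 0, -5],
  [0, 0, 0, 0, 0, -5],
  [0, 0, 0, 0, 0, -5],
  [0, 0, 0, 0, 0, -5],
  [0, 0, 0, 0, 0, -5],
])

```text
t: 10.9
position: [0.4829, 0.0702, 0.2918]
tcp_rot: [0.347, 0.938, 0.0, 0.001]
wrist_force: [-5.7, 0.8, 16.6]
grip_width: 0.0538
finger_force: 45.0
```

```bash
python3 - <<'E'
from h import *
np.set_printoptions(precision=3,suppress=True)
s=r.read_state();print(s["t"],s["position"],s["wrist_force"],s["moment"],s["joint_pos"])
E
```

```text
10.9 [0.483 0.07  0.292] [-5.696  0.82  16.604] [ 0.074  1.113 -0.097] [-0.104  0.054  1.946  0.001  1.14  -0.965]
```

Call:
jog_arm([
  [0, 0, 0, 0, 0, -5],
  [0, 0, 0, 0, 0, -5],
  [0, 0, 0, 0, 0, -5],
  [0, 0, 0, 0, 0, -5],
  [0, 0, 0, 0, 0, -5],
])

```text
t: 11.52
position: [0.4831, 0.0704, 0.2919]
tcp_rot: [0.136, 0.991, 0.001, 0.001]
wrist_force: [-5.2, 2.3, 15.8]
grip_width: 0.0535
finger_force: 45.0
```

Call:
jog_arm([
  [0, 0, 0, 0, 0, -6],
  [0, 0, 0, 0, 0, -6],
  [0, 0, 0, 0, 0, -6],
  [0, 0, 0, 0, 0, -6],
  [0, 0, 0, 0, 0, -4],
])

```text
t: 12.15
position: [0.4831, 0.0704, 0.2918]
tcp_rot: [-0.107, 0.994, 0.001, 0.001]
wrist_force: [-4.5, 2.9, 15.2]
grip_width: 0.0539
finger_force: 45.0
```

Call:
jog_arm([
  [0, 0, -2, 0, 0, 0],
  [0, 0, -2, 0, 0, 0],
  [0, 0, -3, 0, 0, 0],
  [0, 0, -3, 0, 0, 0],
  [0, 0, -3, 0, 0, 0],
])

```text
t: 12.78
position: [0.4821, 0.0699, 0.3023]
tcp_rot: [-0.106, 0.994, -0.0, -0.001]
wrist_force: [-0.0, 0.1, -1.1]
grip_width: 0.054
finger_force: 45.0
```

Free: the force shows only the cap's weight. Lifting.

Call:
jog_arm([
  [0, 0, -10, 0, 0, 0],
  [0, 0, -20, 0, 0, 0],
  [0, 0, -20, 0, 0, 0],
  [0, 0, -20, 0, 0, 0],
  [0, 0, -15, 0, 0, 0],
])

```text
t: 13.4
position: [0.4823, 0.0699, 0.3888]
tcp_rot: [-0.106, 0.994, -0.0, 0.0]
wrist_force: [0.4, -0.5, 0.2]
grip_width: 0.0535
finger_force: 45.0
```

Call:
jog_arm([
  [0, 0, -7, 0, 0, 0],
  [0, 0, 0, 0, 0, 0],
  [0, 0, 0, 0, 0, 0],
  [0, 0, 0, 0, 0, 0],
  [0, 0, 0, 0, 0, 0],
])

```text
t: 14.02
position: [0.4823, 0.07, 0.3943]
tcp_rot: [-0.106, 0.994, 0.0, -0.0]
wrist_force: [-0.4, -0.1, 0.5]
grip_width: 0.0538
finger_force: 45.0
```

```bash
python3 - <<'E'
from h import *
a=cv2.resize(cv2.cvtColor(viewer.get_image("side"),4)[130:340,270:430],None,fx=2.8,fy=2.8)
cv2.imwrite("pics/v4.png",a)
E
```

```text
(no output)
```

View pics/v4.png

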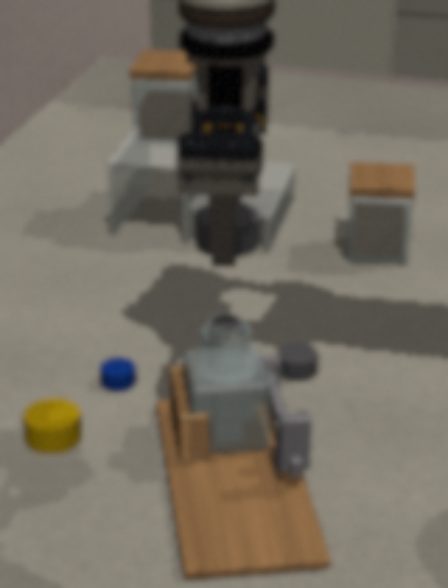

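The cap is held upright at (224,228), above the open neck at (226,330). The jar is in its stand and the bar is shut. Handing in.

```bash
python3 -c "
from plant import workorder
print(workorder.hand_in())"
```

```text
the job is handed in; nothing more can be done
None
```

The job is handed in (no verdict came back): the latch bar is against its stop, and the gripper holds the freed cap upright and still, about 8 cm above the open jar, with the bystanders untouched, at about 14 s of the allowed 51 s.

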